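Set the coil to its mark and fit its terminal plate

TASK

On the blue mat a coil stands in a dark steel cradle: turn it in the cradle until its white tab faces the yellow arrow on the cradle (in line with it, towards it), and let go of it. Then take the red plate off its aluminium block and put it over the coil's two brass pins, down flat on the coil, leaving the coil fully down in the cradle with its tab still facing the arrow. Do not shift the other things on the bench.

Things in the scene. Friction and masses are not known exactly. Their poses are not given: they have to be found in the camera images.
- cradle: Fixed dark steel plate, 130 x 130 x 10 mm, on the mat (mat top is 3 mm above the work surface). Origin: centre of its underside. The coil stands on its top face inside a grey ring wall, inside diameter 51.6 mm, outside 61.6 mm, 8 mm high. A yellow arrow is painted on it along +x, 37 to 64 mm from the centre, pointing at the centre; the coil's tab must stick out along this +x, above the arrow.
- mark (a point): Middle of the yellow arrow painted on the cradle, 50 mm from the cradle's centre along its +x axis, on the plate's top face.
- coil_mid (a point): Centre (half-way up) of the loose upright coil: cylinder, black ends, copper winding, 48 mm diameter, 40 mm tall, 250 g, turns freely. z up, +x to its white tab. Two brass pins, 6 mm diameter, stand 16 mm above its top at 17 mm either side of the axis along y. The tab, 12 mm wide, covers the upper 14 mm of the side and reaches 35 mm from the axis; grip the plain side elsewhere.
- tab_tip (a point): Outer end of the white tab at its upper edge, level with the coil's top face, 35 mm from the coil's axis.
- plate_mid (a point): Centre of the loose red plate: 46 mm (x) by 62 mm (y), 6 mm thick, 25 g, lying level. Two through holes, 10 mm diameter, 17 mm either side of the centre along y. A half turn makes no difference. It sticks out about 11 mm past the block on each y side, so it can be gripped by its y edges (62 mm apart) with the fingertips passing below it.
- block: Fixed aluminium block on the mat, 60 mm (x) by 40 mm (y), 28 mm high, that carries the plate. Origin: centre of its underside.
- spare_mid (a point): Centre of a bystander: spare coil with blue ends and no tab, 48 mm diameter, 40 mm tall with 16 mm pins. To be left alone.
- board: Bystander: green circuit board on four feet, 100 x 130 mm, 25 mm high. Origin: centre of its underside.
- spool: Bystander: metal solder spool, 54 mm diameter, 40 mm high. Origin: centre of its underside.
- flux: Bystander: amber bottle with red cap, 36 mm diameter, 85 mm high. Origin: centre of its underside.
- tray: Bystander: blue divided parts tray, 90 x 120 x 22 mm. Origin: centre of its underside.
- driver: Bystander: yellow-handled screwdriver, 170 mm long, lying on the bench. Origin: on its underside.
Not all that is in view belongs to the job. What is shaped like the part that bears plate_mid but turquoise is not meant.

How it is judged (in metres and radians):
On the way, in this order (a step that is already met when the one before it is completed fails the run):
1. the coil stands fully down in the cradle, let go, its tab facing the arrow, before the plate is brought over it (y of tab_tip in the frame of cradle between -0.007 and 0.007 m and x of tab_tip in the frame of cradle above 0.025 m and horizontal distance between coil_mid and cradle below 0.005 m and z of coil_mid in the frame of cradle below 0.033 m and angle between coil_mid's own z axis and vertical below 0.08 rad and contact force between the fingers and coil below 0.1 N and horizontal distance between plate_mid and coil_mid above 0.06 m), for 0.2 s.
2. the plate lies flat on the coil with the pins through its holes (horizontal distance between plate_mid and coil_mid below 0.005 m and z of plate_mid in the frame of coil_mid between 0.02 and 0.0255 m and angle between plate_mid's own z axis and vertical below 0.08 rad), for 0.2 s.
At the end, for the whole second after the job is handed in: Coil upright and down in the cradle (axis within 5 mm of centre, raised under 3 mm), tab end on the arrow's side and within 7 mm of its line (12 degrees); plate level on the coil over both pins, within 5 mm of the axis, gap under 2.5 mm; both at rest; bystanders shifted under 30 mm (all of step 2 and y of tab_tip in the frame of cradle between -0.007 and 0.007 m and x of tab_tip in the frame of cradle above 0.025 m and horizontal distance between coil_mid and cradle below 0.005 m and z of coil_mid in the frame of cradle below 0.033 m and angle between coil_mid's own z axis and vertical below 0.08 rad and linear speed of each of plate, coil below 0.02 m/s); the robot touches nothing.
It fails at once if one of the bystanders (spare coil, board, spool, bottle, tray, screwdriver) is shifted by more than 30 mm (distance of any of spare_mid, board, spool, flux, tray, driver from where it was at the start of the episode above 0.03 m).
It also fails if it takes over 51 s, if anything falls off the work surface, if the arm or the gripper's body presses on something with over 40 N, if the wrist force passes 120 N, or if a joint passes its speed limit or range.

ROBOT

A 6-joint arm with a two-finger parallel gripper is mounted at the origin on the work surface. World frame = base frame: x ahead of the robot, y to its left, z up, the work surface at z = 0. Lengths are in mm, angles in rad, forces in N, time in s.
With the tool pointing down it reaches from about 400 to 925 mm from the base axis. Payload 12.5 kg.
Tool frame: the origin (TCP) lies at the very end of the fingers, on their centre line; the grasp point (between the pads) lies env.grip_point_offset behind it (env.grip_point_offset is the distance from the TCP to the grasp point, in mm); y points along the fingers, z is the direction in which the jaws open and shut, and the axes are right-handed (so a half turn about y gives the same grasp; the last joint's range is limited). The gripper opens to 95 mm and grips with 3 to 60 N. Pads are 20 mm wide; open, the fingers measure 119 mm over their backs; the gripper's body (75 mm by 180 mm) begins 59 mm behind the grasp point.
Start: joints at [1.236, 0.491, 1.559, -0, 1.092, -0.106], TCP at [141.737, 608.734, 214.661] pointing down, gripper open.
Joint ranges: [-3.1, 3.1], [-0.84, 2.19], [0.05, 2.79], [-1.13, 4.28], [0.06, 2.93], [-2.69, 2.69]. Speed limits (rad/s): [2.22, 2.22, 2.79, 3.14, 3.14, 3.14].

INTERFACE

Orientations are given as [roll, pitch, yaw] about the fixed x, y, z axes, in that order (R = Rz(yaw) Ry(pitch) Rx(roll)).
In Python, from cell import readout, read_camera, env, nets gives the robot as it stands.
- The arm moves only by the tool apply_moves, never from a script. Its argument "increments" is a list of rows, each a list of 3 entries, a list of its own where there are three numbers: the shift along the tool's x, y, z in cm, then the turn, a rotation vector about the tool's x, y, z in degrees, then the finger opening in cm, from 0 to 9.51. A call has exactly 5 rows; each row shifts and turns the pose as measured when the row begins, along the tool's axes as they then stand; what a row does not reach is not made up. A row lasts 1/8 s, in which the tool goes at most 62.5 mm and 10.7 degrees, less where a joint would pass 70% of its speed; a pose out of reach is approached as far as the arm can. A call with a gripper value outside its range is refused whole. The fingers move at their own pace and stop on an object; the grip force is fixed at half the most. Time passes only in rows, so rows that do not move let the fingers close, or fill a call up. It gives the time, the measured TCP pose, the force and the opening at its end, in the units of the state.
- readout.state(): the state, without advancing time (a new reading comes with each control period).
- read_camera(name): name is "scene" or "top"; returns a dict with "img" (420x560x3 uint8, red, green, blue), "vfov" (degrees; the focal length in pixels is half the picture's height over the tangent of half this angle, whatever the lens; pixels are square), "cx", "cy" (the principal point, pixels), "rvec" (rotation vector, rad) and "tvec" (3), from world to camera coordinates, as OpenCV has them. Camera axes: x right, y down, z forward; pixel columns grow to the right and rows downward; lengths in mm; the calibration is good to about 2 mm. A picture is of the moment at which its call begins. There is no depth.
- env.job_done(): hands the job in, once; it reports no verdict.
Trained networks look in a picture, given as the dict that the camera call returned (one of the last four; its "shot" number tells which), for a name from the list of things; names that differ only in an ending like _2 or _b are one class to them, and where a whole thing is asked for, a point or a joint stands for the part that bears it (a point fixed in the world has none). Each returns a list of dicts, best first, with "confidence" (0 to 1); they miss things now and then, are a little off and sometimes report something else, mostly with a low value. They report only what shows in the picture. A call takes as long as a camera call. They do not tell look-alikes from the thing itself.
- nets.look_for(picture, thing): "point" ([x, y, z] in mm, in the coordinates of the camera as it stood for that picture, good to about 4 mm: the middle of the surface that is visible of it).
- nets.mark_of(picture, thing): "point" ([x, y, z] in mm, in the coordinates of the camera as it stood for that picture, good to about 4 mm: a listed point, or the origin of a listed thing).
The state is a dict: "t": time; "joints": joint angles; "qvel": joint speeds; "tau": joint torques, N m; "eef_pos": TCP position; "tcp_rot": TCP orientation; "ft_force": force on the tool from outside, world axes, zero at the start; "moment": the same for the moment, N m; "opening": opening from 0.0 (shut) to 1.0 (fully open).
Only numpy, scipy, OpenCV 4.12 (cv2) and the standard library are available. Lean on these libraries where they do the work, as an engineer would, in place of code of your own. Each camera call takes 0.05 s, during which the arm holds its last target. There are 200 camera calls.

## Working session

There is one attempt and no reset: what is moved stays moved. The work goes in short steps, Python scripts to look and compute and a tool call to move; the robot and the scene stay as the last step left them, time stands still between calls to the robot, and variables do not carry over. Pictures are saved under pics/ and viewed, about 8 in all and at most 12, crops included, and the job is handed in when it is done.

Besides the shell and the picture viewer there is one more tool, called as name(argument=value, ...) on one line, values as JSON. apply_moves: Moves the arm, as the interface text tells. Its arguments: {"type":"object","properties":{"increments":{"type":"array"}},"required":["increments"]}

```bash
mkdir -p pics; ls; cat > h.py <<'E'
import numpy as np, cv2
from cell import readout, read_camera, env, nets
def K(p):
    f=p["img"].shape[0]/2/np.tan(np.radians(p["vfov"])/2); return np.array([[f,0,p["cx"]],[0,f,p["cy"]],[0,0,1.]])
def RT(p): return cv2.Rodrigues(np.array(p["rvec"],float))[0],np.array(p["tvec"],float).ravel()
def toW(p,c): R,t=RT(p); return R.T@(np.array(c)-t)
def proj(p,X): return cv2.projectPoints(np.array(X,float).reshape(-1,3),np.array(p["rvec"],float),np.array(p["tvec"],float),K(p),None)[0][:,0]
def ray(p,uv,z):
    R,t=RT(p); C=-R.T@t; d=R.T@np.linalg.inv(K(p))@np.array([uv[0],uv[1],1.]); return C+d*(z-C[2])/d[2]
def tri(p1,u1,p2,u2):
    P=[K(p)@np.c_[RT(p)] if 0 else K(p)@np.hstack([RT(p)[0],RT(p)[1][:,None]]) for p in(p1,p2)]
    X=cv2.triangulatePoints(P[0],P[1],np.array(u1,float).reshape(2,1),np.array(u2,float).reshape(2,1)); return (X[:3]/X[3]).ravel()
def save(p,n,crop=None,s=1):
    im=p["img"][:,:,::-1]
    if crop: im=im[crop[1]:crop[3],crop[0]:crop[2]]
    cv2.imwrite("pics/"+n,cv2.resize(im,None,fx=s,fy=s,interpolation=cv2.INTER_CUBIC))
E
python3 - <<'E'
from h import *
import pickle
np.set_printoptions(precision=1,suppress=True)
print(readout.state(), env.grip_point_offset)
P={n:read_camera(n) for n in("scene","top")}
pickle.dump(P,open("p0.pkl","wb"))
for n,p in P.items():
    save(p,n+"0.png",s=1.4); print(n,p["vfov"],p["cx"],p["cy"],-RT(p)[0].T@RT(p)[1],{k for k in p})
    for th in["cradle","mark","coil_mid","tab_tip","plate_mid","block","spare_mid","board","spool","flux","tray","driver"]:
        for d in nets.mark_of(p,th)[:3]:
            w=toW(p,d["point"]); print(th,w,proj(p,w)[0],round(d["confidence"],2))
E
```

```text
pics
{'t': 0.0, 'joints': array([ 1.2,  0.5,  1.6, -0. ,  1.1, -0.1]), 'qvel': array([-0.,  0., -0., -0., -0., -0.]), 'tau': array([  0. , -61.3, -25.8,   0.1,   0. ,  -0. ]), 'eef_pos': array([141.7, 608.5, 214.1]), 'tcp_rot': array([-1.6,  0. , -0.2]), 'ft_force': array([-0.2, -0.4, -0.1]), 'moment': array([ 0. , -0. ,  0.1]), 'opening': 0.9981266928492547} 18.8
scene 52.158327879555436 281.3166980220157 205.44504359273427 [1224.9  -91.3  740. ] {'cy', 'vfov', 'img', 'shot', 'rvec', 'cx', 'tvec'}
cradle [594.7 141.8  -4.2] [339.  237.1] 0.7
mark [644.2 129.3  15.1] [340.1 248.7] 0.66
coil_mid [593.3 144.6  33.2] [341.4 225.4] 0.96
tab_tip [601.3 171.8  55.4] [355.2 219.5] 0.93
plate_mid [ 459.6 -190.2    5.4] [192.1 211.9] 0.9
plate_mid [ 569.8 -136.5   34.5] [215.5 234.1] 0.89
plate_mid [ 665.3 -176.3    8.8] [200.6 278.3] 0.89
block [ 559.1 -137.9    3.4] [216.3 239.9] 0.67
block [ 705.8 -340.3    1. ] [119. 309.] 0.33
spare_mid [770.8  21.9  21. ] [304.1 303.5] 0.75
board [596.3 142.7  -2.6] [339.6 237.1] 0.75
board [527.5 386.7  -1.6] [427.8 203.1] 0.71
spool [ 490.3 -371.7    
[... 414 characters left out ...]
7] [439.8 238.8] 0.37
coil_mid [591.5 135.6  32.7] [231.7 189.7] 0.85
coil_mid [ 706.6 -345.3   -1. ] [429.5 150.9] 0.72
tab_tip [601.3 170.3  48.5] [216.6 184.3] 0.93
plate_mid [ 563.3 -137.4   33. ] [346.  204.9] 0.94
plate_mid [ 662.1 -176.     1.6] [360.9 166.4] 0.92
plate_mid [ 457.8 -196.5    9.8] [368.4 250.2] 0.57
block [ 562.2 -138.8    2.1] [345.  206.5] 0.61
block [ 490.6 -373.5    3.3] [441.1 238.8] 0.5
spare_mid [770.3  16.7  20.9] [283.8 118.7] 0.83
board [521.3 381.3   6.2] [129.9 216.7] 0.73
spool [ 491.5 -370.6    3.1] [439.8 238.4] 0.78
flux [ 378.6 -360.6    3.6] [435.5 285.2] 0.55
tray [ 708.2 -340.2   -1. ] [427.5 150.1] 0.72
driver [735.8 228.6  -0.7] [197.4 131.9] 0.77
```

View pics/top0.png

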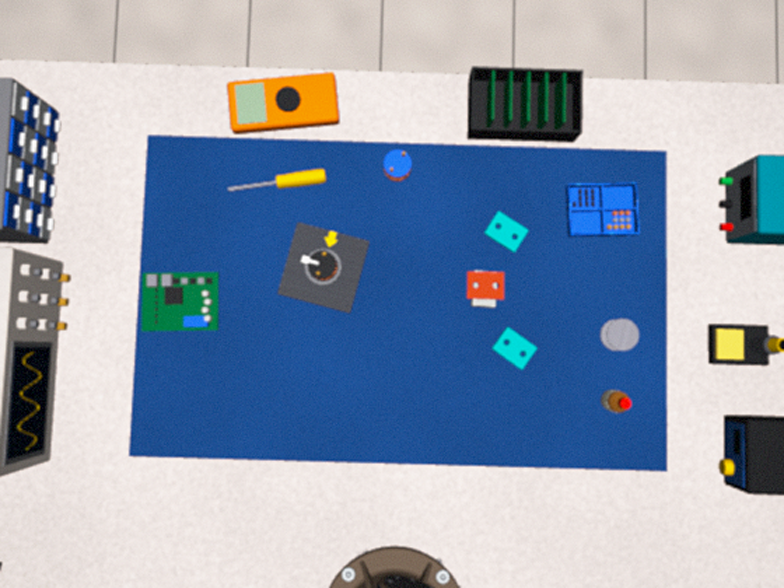

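View pics/scene0.png

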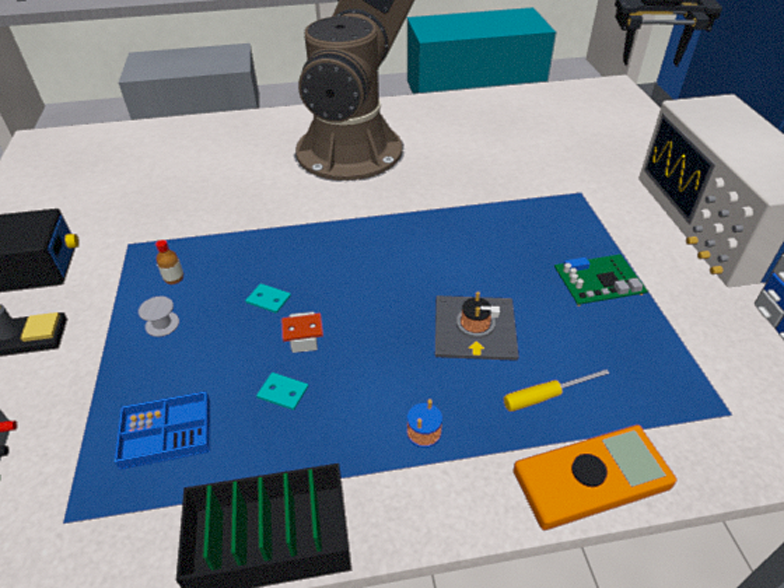

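```bash
python3 - <<'E'
import pickle; from h import *
P=pickle.load(open("p0.pkl","rb"))
ims=[]
for n,c in(("top",(195,150,275,230)),("top",(310,165,390,245)),("scene",(300,190,380,270)),("scene",(175,190,255,270))):
    im=P[n]["img"][c[1]:c[3],c[0]:c[2],::-1]; ims.append(cv2.resize(im,(300,300),interpolation=cv2.INTER_CUBIC))
cv2.imwrite("pics/crops0.png",np.vstack([np.hstack(ims[:2]),np.hstack(ims[2:])]))
E
```

```text
(no output)
```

View pics/crops0.png

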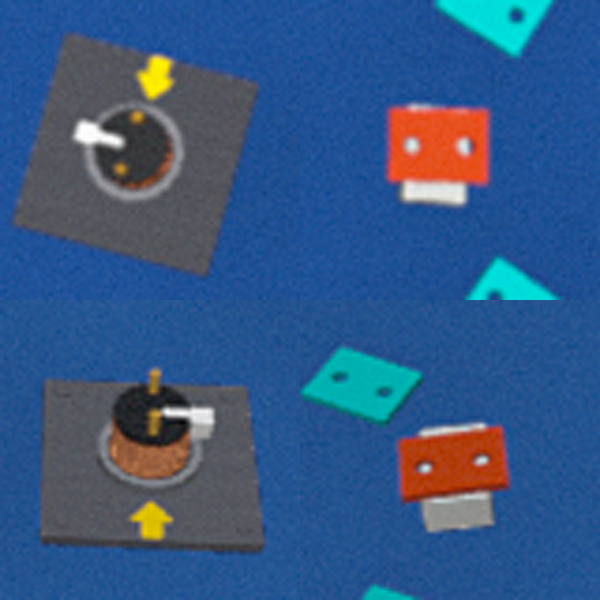

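The red plate is at top px (346,205) and scene px (215,234). Its look-alikes are the turquoise plates at top (361,166) and (368,250), which I reject. The job coil has black ends and a white tab and sits in the cradle at top (232,190). The spare coil with blue ends is at (284,118). The crop confirms both choices. Next I fit the poses from both views.

```bash
cat > fit.py <<'E'
from h import *
from scipy.optimize import minimize
def hullmask(p,pts,S=4):
    m=np.zeros((420*S,560*S),np.uint8); h=cv2.convexHull(((proj(p,pts)+.5)*S).astype(np.float32)); cv2.fillConvexPoly(m,np.round(h).astype(np.int32),1)
    return cv2.resize(m.astype(np.float32),(560,420),interpolation=cv2.INTER_AREA)
def big(m,near):
    n,l,s,c=cv2.connectedComponentsWithStats(m.astype(np.uint8)); 
    i=1+np.argmin([np.hypot(*(c[j]-near)) if s[j,4]>15 else 1e9 for j in range(1,n)]); return l==i
def box(x,y,z,a,L,W,H):  # z = bottom
    q=np.array([[i*L/2,j*W/2,k*H] for i in(-1,1) for j in(-1,1) for k in(0,1)]); c,s=np.cos(a),np.sin(a)
    return q@np.array([[c,s,0],[-s,c,0],[0,0,1]])+[x,y,z]
def hullfill(m):
    o=np.zeros(m.shape,np.uint8); ys,xs=np.nonzero(m); cv2.fillConvexPoly(o,cv2.convexHull(np.c_[xs,ys].astype(np.int32)),1); return o.astype(float)
def fitbox(views,x0,dims):
    f=lambda v:sum(np.abs(hullmask(p,box(*v[:3],v[3],*dims))-m).sum() for p,m in views)
    s=np.array([[0]*4]+[[6,0,0,0],[0,6,0,0],[0,0,6,0],[0,0,0,.15]],float)+x0
    for _ in range(3):
        r=minimize(f,s[0],method="Nelder-Mead",options=dict(initial_simplex=s,maxiter=300)); s=np.vstack([r.x,r.x+np.diag([3,3,3,.06])])
    return r.x,r.fun
def hsv(p): return cv2.cvtColor(p["img"],cv2.COLOR_RGB2HSV).astype(int)
def red(p,near): h=hsv(p); return big(((h[...,0]<9)|(h[...,0]>172))&(h[...,1]>150)&(h[...,2]>110),near)
def arrow(p,near): h=hsv(p); return big((abs(h[...,0]-26)<6)&(h[...,1]>150)&(h[...,2]>130),near)
def white(p,near): h=hsv(p); return big((h[...,1]<50)&(h[...,2]>180),near)
def dark(p,near): h=hsv(p); return big((h[...,1]<90)&(h[...,2]<105),near)
def cen(m): ys,xs=np.nonzero(m); return np.array([xs.mean(),ys.mean()])
E
cat > m0.py <<'E'
from fit import *; import pickle
np.set_printoptions(precision=2,suppress=True)
P=pickle.load(open("p0.pkl","rb")); T,S=P["top"],P["scene"]
mt,ms=red(T,(346,205)),red(S,(215,234)); print(mt.sum(),ms.sum())
for v in([(T,hullfill(mt)),(S,hullfill(ms))],[(T,hullfill(mt))],[(S,hullfill(ms))]): print("plate",*fitbox(v,[565,-137,31,0.],(46,62,6)))
mt,ms=dark(T,(233,192)),dark(S,(339,237)); print(mt.sum(),ms.sum())
for v in([(T,hullfill(mt)),(S,hullfill(ms))],[(T,hullfill(mt))],[(S,hullfill(ms))]): print("cradle",*fitbox(v,[593,139,3,-.22],(130,130,10)))
a,b=cen(arrow(T,(235,170))),cen(arrow(S,(340,248))); print("arrow",a,b,tri(T,a,S,b),ray(T,a,13),ray(S,b,13))
m,n=white(T,(217,185)),white(S,(355,220)); 
for k,q,p in((m,"top",T),(n,"scene",S)):
    ys,xs=np.nonzero(k); c=np.array([ray(p,u,53)[:2] for u in zip(xs,ys)]); u,s,vt=np.linalg.svd(c-c.mean(0)); print(q,len(xs),cen(k),c.mean(0),"dir",np.degrees(np.arctan2(vt[0,1],vt[0,0])),s, c[c[:,1].argmax()])
s=readout.state(); print(s["joints"],s["eef_pos"],s["tcp_rot"])
E
python3 m0.py
```

```text
422 252
plate [ 566.92 -137.17   31.73    0.02] 56.9375
plate [ 567.34 -137.38   32.37    0.01] 25.1875
plate [ 566.31 -136.51   31.3    -0.  ] 26.75
2054 1888
cradle [591.7  140.66   3.85  -0.23] 158.1875
cradle [591.89 140.32   2.06  -0.23] 75.5
cradle [591.97 141.27   3.98  -0.22] 73.6875
arrow [236.11 170.24] [340.03 248.5 ] [641.56 129.17  12.46] [641.35 128.57  13.  ] [642.09 129.86  13.  ]
top 47 [219.94 185.6 ] [597.97 161.74] dir -104.08361273006565 [53.69 21.19] [599.01 173.34]
scene 38 [351.11 220.13] [599.34 163.41] dir 69.88015069400689 [49.23 18.42] [597.94 175.07]
[ 1.24  0.49  1.56  0.    1.09 -0.11] [141.71 608.73 214.67] [-1.57 -0.   -0.23]
```

```bash
cat > plan.py <<'E'
import sys; from h import *; from scipy.spatial.transform import Rotation as Ro
# plan.py x y z yaw_deg open_cm [maxmm maxdeg]
s=readout.state(); x,y,z,yaw,op=map(float,sys.argv[1:6]); M,A=(list(map(float,sys.argv[6:8]))+[55,10.5])[:2] if len(sys.argv)>7 else (55,10.5)
p=np.array(s["eef_pos"],float); R=Ro.from_euler("xyz",s["tcp_rot"]); G=Ro.from_euler("xyz",[-90,0,yaw],degrees=True); g=np.array([x,y,z])
print("t",round(s["t"],2),"p",p.round(1),"rpy",np.degrees(s["tcp_rot"]).round(2),"F",np.round(s["ft_force"],1),"open",round(s["opening"]*9.51,2),"q",np.round(s["joints"],2))
d=np.linalg.norm(g-p); r=(R.inv()*G).as_rotvec(degrees=True)
n=int(max(1,np.ceil(d/M),np.ceil(np.linalg.norm(r)/A))); rows=[]
print("n",n)
for i in range(n):
    Ri=R*Ro.from_rotvec(r*i/n,degrees=True); t=Ri.inv().apply((g-p)/n)/10
    print([t.round(2).tolist(),(r/n).round(2).tolist(),op],end=", " if i%5<4 else "\n")
E
python3 plan.py 592 140.6 130 -106 9.5
```

```text
t 1.3 p [141.7 608.7 214.7] rpy [-90.    -0.   -13.11] F [-1.3 -0.1  0.4] open 9.52 q [ 1.24  0.49  1.56  0.    1.09 -0.11]
n 12
[[4.54, 0.71, -2.95], [-0.0, 7.74, -0.0], 9.5], [[4.9, 0.71, -2.31], [-0.0, 7.74, -0.0], 9.5], [[5.16, 0.71, -1.63], [-0.0, 7.74, -0.0], 9.5], [[5.33, 0.71, -0.92], [-0.0, 7.74, -0.0], 9.5], [[5.41, 0.71, -0.19], [-0.0, 7.74, -0.0], 9.5]
[[5.39, 0.71, 0.54], [-0.0, 7.74, -0.0], 9.5], [[5.26, 0.71, 1.26], [-0.0, 7.74, -0.0], 9.5], [[5.05, 0.71, 1.96], [-0.0, 7.74, -0.0], 9.5], [[4.74, 0.71, 2.62], [-0.0, 7.74, -0.0], 9.5], [[4.34, 0.71, 3.23], [-0.0, 7.74, -0.0], 9.5]
[[3.87, 0.71, 3.79], [-0.0, 7.74, -0.0], 9.5], [[3.32, 0.71, 4.27], [-0.0, 7.74, -0.0], 9.5],
```

apply_moves(increments=[[[4.5,0.7,-2.9],[0,7.7,0],9.5],[[4.9,0.7,-2.3],[0,7.7,0],9.5],[[5.2,0.7,-1.6],[0,7.7,0],9.5],[[5.3,0.7,-0.9],[0,7.7,0],9.5],[[5.4,0.7,-0.2],[0,7.7,0],9.5]])

```text
t: 1.92
eef_pos: [331.5, 411.1, 179.0]
tcp_rot: [-1.568, 0.001, -0.915]
ft_force: [0.5, 0.5, -0.5]
opening: 1.0
```

apply_moves(increments=[[[5.4,0.7,0.5],[0,7.7,0],9.5],[[5.3,0.7,1.3],[0,7.7,0],9.5],[[5.0,0.7,2.0],[0,7.7,0],9.5],[[4.7,0.7,2.6],[0,7.7,0],9.5],[[4.3,0.7,3.2],[0,7.7,0],9.5]])

```text
t: 2.55
eef_pos: [521.4, 206.5, 143.6]
tcp_rot: [-1.567, 0.004, -1.61]
ft_force: [0.7, 0.6, 1.5]
opening: 1.002
```

```bash
python3 plan.py 592 140.6 130 -106 9.5
```

```text
t 2.55 p [521.4 206.5 143.6] rpy [-89.78   0.25 -92.25] F [0.7 0.6 1.5] open 9.53 q [0.26 0.48 1.8  0.   0.85 0.29]
n 2
[[3.16, 0.68, 3.65], [-0.1, 6.87, -0.14], 9.5], [[2.7, 0.68, 4.01], [-0.1, 6.87, -0.14], 9.5],
```

apply_moves(increments=[[[3.2,0.7,3.7],[0,6.9,0],9.5],[[2.7,0.7,4.0],[0,6.9,0],9.5],[[0,0,0],[0,0,0],9.5],[[0,0,0],[0,0,0],9.5],[[0,0,0],[0,0,0],9.5]])

```text
t: 3.18
eef_pos: [595.6, 135.0, 128.6]
tcp_rot: [-1.568, 0.005, -1.863]
ft_force: [-0.2, 0.3, 0.5]
opening: 0.998
```

```bash
python3 plan.py 592 140.6 80 -106 9.5 25 10; python3 - <<'E'
from h import *; p=read_camera("top"); save(p,"over.png",(180,130,300,250),4)
E
```

```text
t 3.17 p [595.6 135.  128.6] rpy [ -89.85    0.29 -106.77] F [-0.2  0.3  0.5] open 9.49 q [0.11 0.56 1.69 0.   0.89 0.4 ]
n 2
[[-0.2, 2.43, -0.26], [-0.08, -0.38, -0.15], 9.5], [[-0.21, 2.43, -0.26], [-0.08, -0.38, -0.15], 9.5],
```

View pics/over.png

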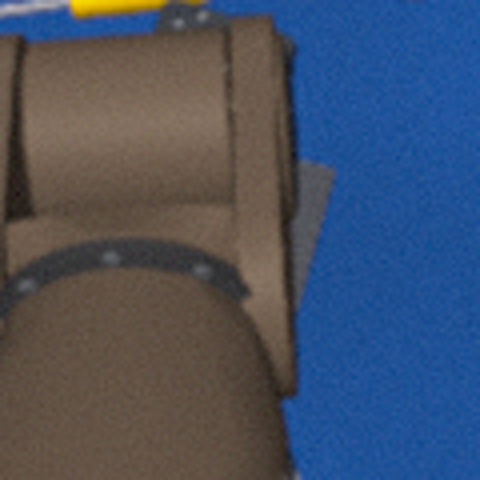

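The arm hides the coil from the top camera, as expected. I'll descend on the measured values.

apply_moves(increments=[[[-0.2,2.4,-0.3],[0,-0.4,0],9.5],[[-0.2,2.4,-0.3],[0,-0.4,0],9.5],[[0,0,0],[0,0,0],9.5],[[0,0,0],[0,0,0],9.5],[[0,0,0],[0,0,0],9.5]])

```text
t: 3.85
eef_pos: [590.7, 144.1, 83.1]
tcp_rot: [-1.564, 0.007, -1.843]
ft_force: [0.5, 0.4, 0.4]
opening: 1.0
```

```bash
python3 plan.py 592 140.6 26 -106 9.5 14 10; python3 - <<'E'
from h import *; p=read_camera("scene"); save(p,"s1.png",(270,150,430,270),4)
E
```

```text
t 3.85 p [590.7 144.1  83.1] rpy [ -89.61    0.39 -105.61] F [0.5 0.4 0.4] open 9.51 q [0.13 0.62 1.73 0.01 0.78 0.4 ]
n 5
[[0.07, 1.14, 0.04], [-0.08, 0.08, -0.08], 9.5], [[0.07, 1.14, 0.04], [-0.08, 0.08, -0.08], 9.5], [[0.07, 1.14, 0.04], [-0.08, 0.08, -0.08], 9.5], [[0.06, 1.14, 0.04], [-0.08, 0.08, -0.08], 9.5], [[0.06, 1.14, 0.04], [-0.08, 0.08, -0.08], 9.5]
```

View pics/s1.png

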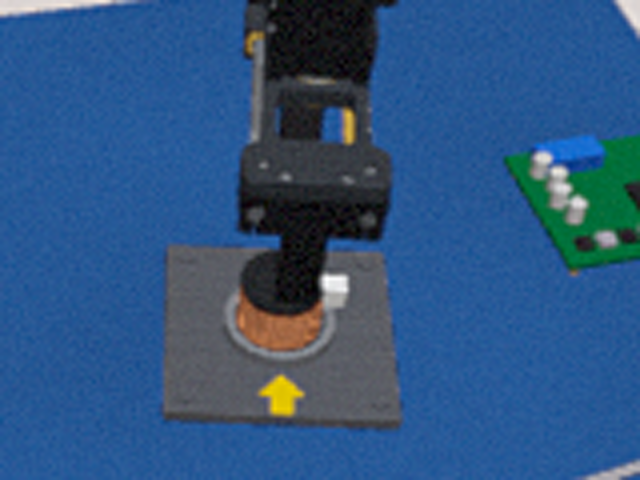

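The near finger is in front of the coil, clear of the tab at px (355,222). I'll go down.

apply_moves(increments=[[[0.1,1.1,0.1],[0,0,0],9.5],[[0.1,1.1,0.1],[0,0,0],9.5],[[0.1,1.1,0.0],[0,0,0],9.5],[[0,1.1,0.0],[0,0,0],9.5],[[0,0,0],[0,0,0],9.5]])

```text
t: 4.53
eef_pos: [592.4, 140.3, 36.0]
tcp_rot: [-1.564, 0.007, -1.844]
ft_force: [0.2, 0.4, -0.1]
opening: 0.996
```

```bash
python3 plan.py 592 140.6 26 -106 9.5 14 10
```

```text
t 4.53 p [592.4 140.3  36. ] rpy [ -89.61    0.4  -105.65] F [ 0.2  0.4 -0.1] open 9.47 q [0.12 0.69 1.76 0.01 0.69 0.39]
n 1
[[-0.01, 1.0, -0.06], [-0.39, 0.35, -0.4], 9.5],
```

apply_moves(increments=[[[0,0.9,-0.1],[-0.4,0.3,-0.4],9.5],[[0,0,0],[0,0,0],4.0],[[0,0,0],[0,0,0],4.0],[[0,0,0],[0,0,0],4.0],[[0,0,0],[0,0,0],4.0]])

```text
t: 5.15
eef_pos: [591.9, 140.8, 27.0]
tcp_rot: [-1.57, -0.0, -1.849]
ft_force: [-0.5, 0.1, -0.0]
opening: 0.638
```

apply_moves(increments=[[[0,0,0],[0,0,0],4.0],[[0,0,0],[0,0,0],4.0],[[0,0,0],[0,0,0],4.0],[[0,0,0],[0,0,0],4.0],[[0,0,0],[0,0,0],4.0]])

```text
t: 5.78
eef_pos: [592.1, 140.8, 27.3]
tcp_rot: [-1.57, 0.0, -1.849]
ft_force: [0.6, -0.4, -1.2]
opening: 0.505
```

```bash
python3 plan.py 592 140.6 27 -193 4.0 14 10
```

```text
t 5.78 p [592.1 140.8  27.3] rpy [-8.9940e+01  1.0000e-02 -1.0596e+02] F [ 0.6 -0.4 -1.2] open 4.8 q [ 0.13  0.7   1.76 -0.    0.68  0.4 ]
n 9
[[0.0, 0.0, -0.0], [-0.0, 9.67, -0.01], 4.0], [[0.0, 0.0, 0.0], [-0.0, 9.67, -0.01], 4.0], [[0.0, 0.0, 0.0], [-0.0, 9.67, -0.01], 4.0], [[0.0, 0.0, 0.0], [-0.0, 9.67, -0.01], 4.0], [[0.0, 0.0, 0.0], [-0.0, 9.67, -0.01], 4.0]
[[0.0, 0.0, 0.0], [-0.0, 9.67, -0.01], 4.0], [[0.0, 0.0, 0.0], [-0.0, 9.67, -0.01], 4.0], [[0.0, 0.0, 0.0], [-0.0, 9.67, -0.01], 4.0], [[0.0, 0.0, 0.0], [-0.0, 9.67, -0.01], 4.0],
```

apply_moves(increments=[[[0,0,0],[0,9.0,0],4.0],[[0,0,0],[0,9.0,0],4.0],[[0,0,0],[0,9.0,0],4.0],[[0,0,0],[0,9.0,0],4.0],[[0,0,0],[0,0,0],4.0]])

```text
t: 6.4
eef_pos: [592.2, 140.3, 27.3]
tcp_rot: [-1.57, 0.0, -2.495]
ft_force: [1.2, 0.8, -1.4]
opening: 0.5
```

```bash
python3 plan.py 592 140.6 27 -193 4.0 14 10
```

```text
t 6.4 p [592.2 140.3  27.3] rpy [-8.9930e+01  3.0000e-02 -1.4297e+02] F [ 1.2  0.8 -1.4] open 4.76 q [ 0.12  0.7   1.76 -0.    0.68  1.05]
n 6
[[0.0, 0.0, -0.01], [-0.01, 8.34, -0.01], 4.0], [[0.0, 0.0, -0.01], [-0.01, 8.34, -0.01], 4.0], [[0.0, 0.0, -0.01], [-0.01, 8.34, -0.01], 4.0], [[0.0, 0.0, -0.01], [-0.01, 8.34, -0.01], 4.0], [[0.0, 0.0, -0.0], [-0.01, 8.34, -0.01], 4.0]
[[0.0, 0.0, -0.0], [-0.01, 8.34, -0.01], 4.0],
```

apply_moves(increments=[[[0,0,0],[0,9.0,0],4.0],[[0,0,0],[0,9.0,0],4.0],[[0,0,0],[0,9.0,0],4.0],[[0,0,0],[0,9.0,0],4.0],[[0,0,0],[0,9.0,0],4.0]])

```text
t: 7.02
eef_pos: [592.5, 139.6, 27.3]
tcp_rot: [-1.569, 0.002, 3.001]
ft_force: [-0.2, -2.7, -0.7]
opening: 0.499
```

apply_moves(increments=[[[0,0,0],[0,5.0,0],4.0],[[0,0,0],[0,0,0],4.0],[[0,0,0],[0,0,0],4.0],[[0,0,0],[0,0,0],4.0],[[0,0,0],[0,0,0],4.0]])

```text
t: 7.65
eef_pos: [592.5, 139.5, 27.3]
tcp_rot: [-1.569, 0.002, 2.925]
ft_force: [0.4, 0.1, -1.1]
opening: 0.498
```

```bash
python3 plan.py 592 140.6 27 -193 4.0 14 10; python3 - <<'E'
from fit import *; p=read_camera("scene"); save(p,"s2.png",(270,150,430,270),4)
E
```

```text
t 7.65 p [592.5 139.5  27.3] rpy [-8.9920e+01  1.2000e-01  1.6758e+02] F [ 0.4  0.1 -1.1] open 4.74 q [ 0.12  0.7   1.76 -0.    0.68  1.91]
n 1
[[0.08, 0.03, -0.09], [-0.08, 0.58, -0.12], 4.0],
```

View pics/s2.png

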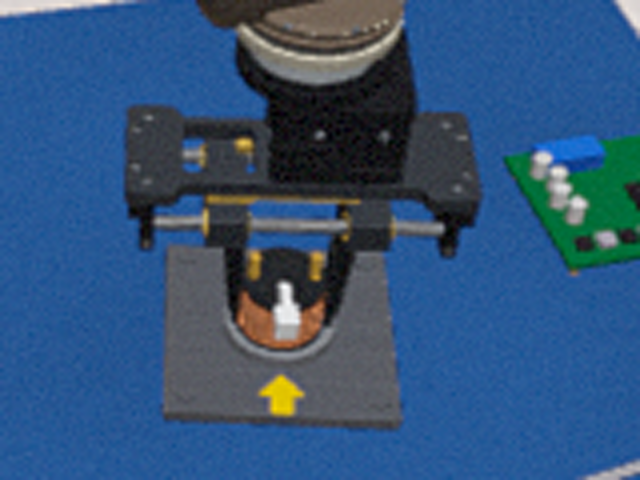

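```bash
cat > tab.py <<'E'
from fit import *; from scipy.optimize import minimize_scalar
import sys
def tabangle(p,near,c=(591.8,140.5)):
    m=white(p,near).astype(float); near=cen(m)
    # model: tab block r24..35 w12 z39..53 ; measure lateral via centroid of hull
    best=[]
    for a in np.radians(np.arange(-40,20,.5)):
        q=np.array([[r,w,z] for r in(23,35) for w in(-6,6) for z in(39,53)]); cc,s=np.cos(a),np.sin(a)
        h=hullmask(p,q@np.array([[cc,s,0],[-s,cc,0],[0,0,1]])+[*c,0]); best.append((np.abs(h-m).sum(),np.degrees(a)))
    best.sort(); return m.sum(),near,best[:3]
if __name__=="__main__":
    for n in sys.argv[1:]:
        p=read_camera(n); print(n,tabangle(p,proj(p,[621,133.5,50])[0]))
E
python3 tab.py scene
```

```text
scene (np.float64(42.0), array([341.19047619, 226.45238095]), [(np.float64(51.4375), np.float64(-9.5)), (np.float64(51.6875), np.float64(-10.0)), (np.float64(52.0625), np.float64(-8.5))])
```

apply_moves(increments=[[[0,0,0],[0,2.5,0],4.0],[[0,0,0],[0,0,0],4.0],[[0,0,0],[0,0,0],9.5],[[0,0,0],[0,0,0],9.5],[[0,0,0],[0,0,0],9.5]])

```text
t: 8.38
eef_pos: [592.2, 139.5, 27.3]
tcp_rot: [-1.569, 0.001, 2.883]
ft_force: [-0.8, -0.4, -0.6]
opening: 0.759
```

apply_moves(increments=[[[0,0,0],[0,0,0],9.5],[[0,-2.0,0],[0,0,0],9.5],[[0,-4.0,0],[0,0,0],9.5],[[0,-5.0,0],[0,0,0],9.5],[[0,-2.0,0],[0,0,0],9.5]])

```text
t: 9.0
eef_pos: [591.2, 139.7, 159.1]
tcp_rot: [-1.567, -0.003, 2.884]
ft_force: [0.6, -0.3, -0.9]
opening: 1.0
```

```bash
python3 plan.py 566.9 -137.2 130 -180 9.5
```

```text
t 9.0 p [591.2 139.7 159.1] rpy [-8.9810e+01 -1.6000e-01  1.6522e+02] F [ 0.6 -0.3 -0.9] open 9.51 q [ 0.12  0.53  1.66 -0.    0.96  1.95]
n 6
[[-0.79, 0.5, 4.56], [-0.03, -2.46, 0.03], 9.5], [[-0.59, 0.5, 4.59], [-0.03, -2.46, 0.03], 9.5], [[-0.39, 0.49, 4.62], [-0.03, -2.46, 0.03], 9.5], [[-0.19, 0.49, 4.63], [-0.03, -2.46, 0.03], 9.5], [[0.01, 0.49, 4.63], [-0.03, -2.46, 0.03], 9.5]
[[0.21, 0.49, 4.63], [-0.03, -2.46, 0.03], 9.5],
```

apply_moves(increments=[[[-0.8,0.3,4.6],[0,-2.5,0],9.5],[[-0.6,0.3,4.6],[0,-2.5,0],9.5],[[-0.4,0.3,4.6],[0,-2.5,0],9.5],[[-0.2,0.3,4.6],[0,-2.5,0],9.5],[[0,0,0],[0,0,0],9.5]])

```text
t: 9.62
eef_pos: [576.3, -49.6, 150.1]
tcp_rot: [-1.569, 0.002, 3.067]
ft_force: [-0.1, -0.2, -0.5]
opening: 0.998
```

```bash
python3 tab.py scene top; python3 plan.py 566.9 -137.2 90 -179.3 9.5; python3 - <<'E'
from fit import *
P=[read_camera(n) for n in("top","scene")]
a=[cv2.resize(p["img"][c[1]:c[3],c[0]:c[2],::-1],(400,400),interpolation=cv2.INTER_CUBIC) for p,c in zip(P,((200,155,265,220),(305,195,370,260)))]
cv2.imwrite("pics/turned.png",np.hstack(a))
for p in P:
    for th in("tab_tip","coil_mid","mark","cradle"):
        for d in nets.mark_of(p,th)[:1]: print(th,toW(p,d["point"]).round(1),round(d["confidence"],2))
E
```

```text
scene (np.float64(33.0), array([340.75757576, 226.60606061]), [(np.float64(46.875), np.float64(-14.0)), (np.float64(47.0625), np.float64(-12.5)), (np.float64(47.1875), np.float64(-13.0))])
top (np.float64(49.0), array([231.81632653, 179.67346939]), [(np.float64(26.0), np.float64(-14.0)), (np.float64(26.375), np.float64(-12.5)), (np.float64(26.6875), np.float64(-13.0))])
t 9.72 p [576.6 -47.2 150.3] rpy [-8.9890e+01  1.3000e-01  1.7578e+02] F [0.2 0.3 0.4] open 9.49 q [-0.2   0.5   1.75 -0.    0.89  1.45]
n 2
[[0.16, 3.02, 4.52], [-0.06, -2.46, -0.06], 9.5], [[0.35, 3.02, 4.51], [-0.06, -2.46, -0.06], 9.5], tab_tip [624.9 129.3  50.2] 0.94
coil_mid [589.1 140.8  34.3] 0.94
mark [643.6 129.8  13.2] 0.57
cradle [592.4 136.5   1.2] 0.91
tab_tip [623.3 132.5  51.9] 0.59
coil_mid [589.4 144.3  33.1] 0.78
mark [643.3 129.4  13.6] 0.62
cradle [595.4 140.6  -1.2] 0.78
```

View pics/turned.png

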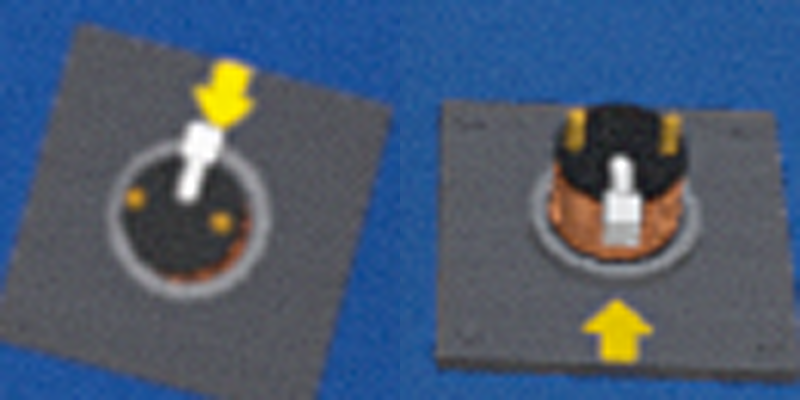

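The tab now faces the arrow in both views: the fit gives about -13.5° against the cradle's -13.1°. Next I measure the pins precisely and move over the plate.

```bash
cat > pins.py <<'E'
from fit import *
from scipy.optimize import least_squares
def pinmask(p):
    h=hsv(p); m=(abs(h[...,0]-20)<8)&(h[...,1]>120)&(h[...,2]>95); return m
def cyl(x,y,r,z0,z1): 
    t=np.linspace(0,2*np.pi,16,endpoint=False); return np.vstack([np.c_[x+r*np.cos(t),y+r*np.sin(t),np.full(16,z)] for z in(z0,z1)])
P={n:read_camera(n) for n in("top","scene")}
a0=np.radians(-13.3); c0=np.array([591.8,140.5]); n=np.array([-np.sin(a0),np.cos(a0)])
for nm,p in P.items():
    im=p["img"].astype(float); sat=np.clip((im[...,0]-im[...,2]-15)/100,0,1)
    out=[]
    for s in(1,-1):
        xy=c0+s*17*n; m=hullmask(p,cyl(*xy,4.5,54.5,71)); 
        if nm=="scene": m=hullmask(p,cyl(*xy,4.5,57,71))
        w=sat*(m>0); ys,xs=np.mgrid[:420,:560]; g=np.array([(w*xs).sum(),(w*ys).sum()])/w.sum()
        h=hullmask(p,cyl(*xy,3,54 if nm=="top" else 57,69)); e=np.array([(h*xs).sum(),(h*ys).sum()])/h.sum()
        A,B=ray(p,g,62)[:2],ray(p,e,62)[:2]; out.append(xy+A-B); print(nm,s,g.round(1),e.round(1),(A-B).round(2),w.sum().round(1))
    d=out[0]-out[1]; print(nm,"centre",np.mean(out,0).round(1),"yaw",np.degrees(np.arctan2(d[1],d[0])).round(1)-90,"sep",np.linalg.norm(d).round(1))
E
python3 pins.py
```

```text
top 1 [221.6 186.7] [221.6 186.3] [-1.01  0.12] 8.3
top -1 [235.5 190.7] [235.8 190.1] [-1.32  0.47] 8.6
top centre [590.6 140.8] yaw -13.900000000000006 sep 33.7
scene 1 [348.4 216.3] [348.5 216.3] [-0.01 -0.11] 14.9
scene -1 [333.2 215.5] [332.9 215.8] [-0.79  0.71] 15.5
scene centre [591.4 140.8] yaw -14.900000000000006 sep 33.4
```

apply_moves(increments=[[[0.2,2.0,4.5],[0,-2.4,0],9.5],[[0.3,2.0,4.5],[0,-2.4,0],9.5],[[0,0,0],[0,0,0],9.5],[[0,0,0],[0,0,0],9.5],[[0,0,0],[0,0,0],9.5]])

```text
t: 10.95
eef_pos: [568.0, -137.4, 110.4]
tcp_rot: [-1.568, 0.004, -3.126]
ft_force: [0.4, -0.5, -0.8]
opening: 0.997
```

```bash
python3 plan.py 566.9 -137.2 50 -179.3 9.5 30 10
```

```text
t 10.95 p [ 568.  -137.4  110.4] rpy [ -89.85    0.25 -179.11] F [ 0.4 -0.5 -0.8] open 9.48 q [-0.35  0.56  1.77 -0.    0.81  1.21]
n 3
[[0.04, 2.01, -0.01], [-0.05, 0.06, -0.08], 9.5], [[0.04, 2.01, -0.01], [-0.05, 0.06, -0.08], 9.5], [[0.04, 2.01, -0.01], [-0.05, 0.06, -0.08], 9.5],
```

apply_moves(increments=[[[0.1,2.0,0],[0,0,0],9.5],[[0,2.0,0],[0,0,0],9.5],[[0,2.0,0],[0,0,0],9.5],[[0,0,0],[0,0,0],9.5],[[0,0,0],[0,0,0],9.5]])

```text
t: 11.58
eef_pos: [569.6, -133.7, 52.4]
tcp_rot: [-1.566, 0.009, -3.121]
ft_force: [-0.1, -0.3, -0.0]
opening: 1.0
```

```bash
python3 plan.py 566.9 -137.2 18 -179.3 9.5 20 10
```

```text
t 11.57 p [ 569.6 -133.7   52.4] rpy [ -89.75    0.54 -178.85] F [-0.1 -0.3 -0. ] open 9.51 q [-0.34  0.64  1.81 -0.    0.68  1.21]
n 2
[[0.15, 1.72, 0.17], [-0.12, 0.23, -0.27], 9.5], [[0.14, 1.72, 0.17], [-0.12, 0.23, -0.27], 9.5],
```

apply_moves(increments=[[[0.3,0,0.4],[-0.2,0.4,-0.5],9.5],[[0,1.5,0],[0,0,0],9.5],[[0,1.5,0],[0,0,0],9.5],[[0,0,0],[0,0,0],9.5],[[0,0,0],[0,0,0],9.5]])

```text
t: 12.2
eef_pos: [566.9, -138.0, 21.5]
tcp_rot: [-1.57, 0.002, -3.129]
ft_force: [0.5, 0.6, 0.1]
opening: 0.998
```

```bash
python3 plan.py 566.9 -137.2 18 -179.3 9.5 20 10
```

```text
t 12.2 p [ 566.9 -138.    21.5] rpy [-8.9930e+01  9.0000e-02 -1.7927e+02] F [0.5 0.6 0.1] open 9.49 q [-0.35  0.69  1.82 -0.    0.63  1.21]
n 1
[[0.0, 0.35, -0.08], [-0.07, 0.03, -0.09], 9.5],
```

apply_moves(increments=[[[0,0.3,-0.1],[0,0,0],9.5],[[0,0,0],[0,0,0],5.6],[[0,0,0],[0,0,0],5.6],[[0,0,0],[0,0,0],5.6],[[0,0,0],[0,0,0],5.6]])

```text
t: 12.82
eef_pos: [567.3, -137.0, 19.0]
tcp_rot: [-1.569, 0.003, -3.129]
ft_force: [0.4, -0.1, -0.1]
opening: 0.647
```

apply_moves(increments=[[[0,0,0],[0,0,0],5.6],[[0,0,0],[0,0,0],5.6],[[0,-0.5,0],[0,0,0],5.6],[[0,-1.0,0],[0,0,0],5.6],[[0,0,0],[0,0,0],5.6]])

```text
t: 13.45
eef_pos: [567.4, -137.0, 35.4]
tcp_rot: [-1.569, 0.003, -3.129]
ft_force: [-0.1, -0.2, -0.7]
opening: 0.648
```

```bash
python3 plan.py 590.8 140.8 130 166 5.6
```

```text
t 13.45 p [ 567.4 -137.    35.4] rpy [ -89.9     0.18 -179.27] F [-0.1 -0.2 -0.7] open 6.16 q [-0.35  0.66  1.82 -0.    0.65  1.21]
n 6
[[-0.45, -1.58, -4.62], [-0.01, 2.46, -0.03], 5.6], [[-0.25, -1.58, -4.64], [-0.01, 2.46, -0.03], 5.6], [[-0.06, -1.58, -4.65], [-0.01, 2.46, -0.03], 5.6], [[0.14, -1.58, -4.64], [-0.01, 2.46, -0.03], 5.6], [[0.34, -1.58, -4.63], [-0.01, 2.46, -0.03], 5.6]
[[0.54, -1.58, -4.61], [-0.01, 2.46, -0.03], 5.6],
```

apply_moves(increments=[[[0,-3.0,0],[0,0,0],5.6],[[0,-4.0,0],[0,0,0],5.6],[[0,-2.0,0],[0,0,0],5.6],[[0,0,0],[0,0,0],5.6],[[0,0,0],[0,0,0],5.6]])

```text
t: 14.08
eef_pos: [566.5, -136.7, 127.3]
tcp_rot: [-1.569, 0.002, -3.129]
ft_force: [0.5, 0.3, -0.9]
opening: 0.653
```

```bash
python3 plan.py 590.8 140.8 120 166 5.6;  python3 - <<'E'
from fit import *
p=read_camera("scene"); save(p,"held.png",(140,110,300,230),4)
s=readout.state(); e=np.array(s["eef_pos"]); m=red(p,proj(p,e+[20,0,15])[0]); print(m.sum(),cen(m),proj(p,e+[0,0,15])[0])
hf=hullfill(m)
for dx in range(-6,7,2): print(dx,[ (np.abs(hullmask(p,box(e[0]+dx,e[1],e[2]+dz,.0127,46,62,6))-hf).sum().round(0)) for dz in(8,10,12,14,16)])
E
```

```text
t 14.07 p [ 566.5 -136.7  127.3] rpy [-8.9930e+01  1.2000e-01 -1.7927e+02] F [ 0.5  0.3 -0.9] open 6.21 q [-0.35  0.53  1.76 -0.    0.85  1.21]
n 6
[[-0.46, 0.12, -4.62], [-0.01, 2.45, -0.02], 5.6], [[-0.27, 0.12, -4.64], [-0.01, 2.45, -0.02], 5.6], [[-0.07, 0.12, -4.64], [-0.01, 2.45, -0.02], 5.6], [[0.13, 0.12, -4.64], [-0.01, 2.45, -0.02], 5.6], [[0.33, 0.12, -4.63], [-0.01, 2.45, -0.02], 5.6]
[[0.53, 0.12, -4.61], [-0.01, 2.45, -0.02], 5.6], 282 [209.24468085 197.26595745] [209.0464005  197.58260902]
-6 [np.float64(43.0), np.float64(77.0), np.float64(121.0), np.float64(163.0), np.float64(207.0)]
-4 [np.float64(58.0), np.float64(46.0), np.float64(79.0), np.float64(125.0), np.float64(175.0)]
-2 [np.float64(100.0), np.float64(59.0), np.float64(50.0), np.float64(88.0), np.float64(134.0)]
0 [np.float64(139.0), np.float64(100.0), np.float64(56.0), np.float64(54.0), np.float64(93.0)]
2 [np.float64(180.0), np.float64(138.0), np.float64(92.0), np.float64(60.0), np.float64(60.0)]
4 [np.float64(220.0), np.float64(176.0), np.float64(132.0), np.float64(94.0), np.float64(56.0)]
6 [np.float64(268.0), np.float64(220.0), np.float64(175.0), np.float64(128.0), np.float64(88.0)]
```

View pics/held.png

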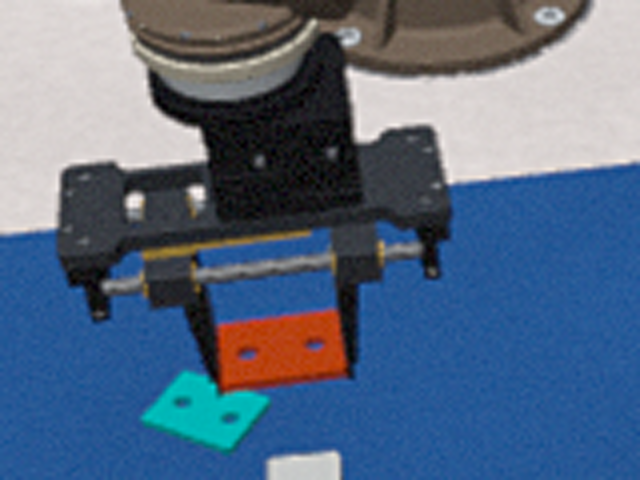

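apply_moves(increments=[[[-0.5,0.1,-4.6],[0,2.5,0],5.6],[[-0.3,0.1,-4.6],[0,2.5,0],5.6],[[-0.1,0.1,-4.6],[0,2.5,0],5.6],[[0.1,0.1,-4.6],[0,2.5,0],5.6],[[0.3,0.1,-4.6],[0,2.5,0],5.6]])

```text
t: 14.75
eef_pos: [588.6, 96.1, 116.0]
tcp_rot: [-1.569, -0.005, 2.923]
ft_force: [0.7, 0.8, 0.1]
opening: 0.649
```

apply_moves(increments=[[[0.4,0,-3.0],[0,2.0,0],5.6],[[0,0,0],[0,0,0],5.6],[[0,0,0],[0,0,0],5.6],[[0,0,0],[0,0,0],5.6],[[0,0,0],[0,0,0],5.6]])

```text
t: 15.38
eef_pos: [589.8, 127.8, 112.0]
tcp_rot: [-1.567, -0.011, 2.89]
ft_force: [0.4, 0.4, -0.6]
opening: 0.644
```

```bash
python3 plan.py 591.5 140.7 80 166 5.6 20 10
```

```text
t 15.38 p [589.8 127.8 112. ] rpy [-89.76  -0.6  165.58] F [ 0.4  0.4 -0.6] open 6.13 q [ 0.1   0.58  1.71 -0.    0.86  1.93]
n 2
[[0.06, 1.6, -0.65], [-0.12, -0.21, 0.3], 5.6], [[0.07, 1.6, -0.65], [-0.12, -0.21, 0.3], 5.6],
```

apply_moves(increments=[[[0.1,1.2,-0.7],[-0.1,-0.2,0.3],5.6],[[0.1,1.2,-0.6],[-0.1,-0.2,0.3],5.6],[[0,1.2,0],[0,0,0],5.6],[[0,0,0],[0,0,0],5.6],[[0,0,0],[0,0,0],5.6]])

```text
t: 16.0
eef_pos: [590.7, 141.0, 72.6]
tcp_rot: [-1.57, -0.0, 2.897]
ft_force: [0.5, -0.2, 1.0]
opening: 0.646
```

```bash
python3 plan.py 591.5 140.7 70 166 5.6 20 10
```

```text
t 16.0 p [590.7 141.   72.6] rpy [-8.9950e+01 -3.0000e-02  1.6596e+02] F [ 0.5 -0.2  1. ] open 6.14 q [ 0.13  0.64  1.73 -0.    0.77  1.94]
n 1
[[-0.09, 0.26, 0.01], [-0.05, -0.04, 0.03], 5.6],
```

apply_moves(increments=[[[-0.1,0.4,0],[0,0,0],5.6],[[0,0.6,0],[0,0,0],5.6],[[0,0.5,0],[0,0,0],5.6],[[0,0,0],[0,0,0],5.6],[[0,0,0],[0,0,0],5.6]])

```text
t: 16.62
eef_pos: [592.1, 140.6, 57.1]
tcp_rot: [-1.57, 0.0, 2.896]
ft_force: [-0.4, 0.1, -0.7]
opening: 0.649
```

```bash
python3 plan.py 591.5 140.7 43 166 5.6 5 10;python3 - <<'E'
from fit import *
p=read_camera("scene"); save(p,"pre.png",(310,180,380,250),8)
E
```

```text
t 16.62 p [592.1 140.6  57.1] rpy [-8.9970e+01  3.0000e-02  1.6595e+02] F [-0.4  0.1 -0.7] open 6.18 q [ 0.12  0.66  1.74 -0.    0.74  1.94]
n 3
[[0.02, 0.47, -0.0], [-0.01, -0.02, -0.01], 5.6], [[0.02, 0.47, -0.0], [-0.01, -0.02, -0.01], 5.6], [[0.02, 0.47, -0.0], [-0.01, -0.02, -0.01], 5.6],
```

View pics/pre.png

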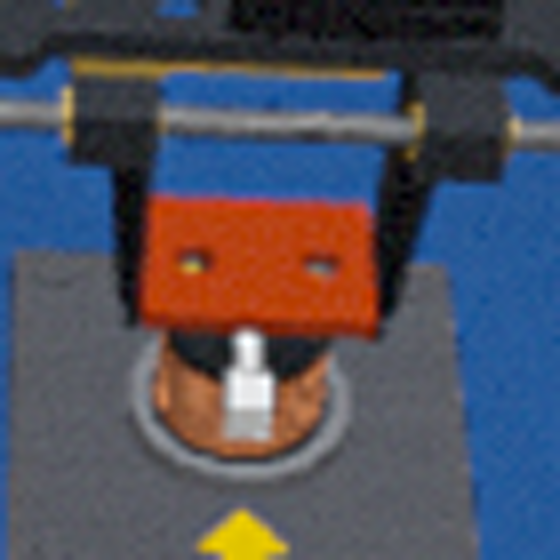

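The pins show brass inside both holes, at crop px (193,265) and (318,267). They are aligned to about 1 mm, so I'll lower slowly and watch the force.

apply_moves(increments=[[[0.05,0.3,0],[0,0,0],5.6],[[0,0.3,0],[0,0,0],5.6],[[0,0.2,0],[0,0,0],5.6],[[0,0,0],[0,0,0],5.6],[[0,0,0],[0,0,0],5.6]])

```text
t: 17.3
eef_pos: [591.6, 140.7, 48.8]
tcp_rot: [-1.57, 0.001, 2.896]
ft_force: [-0.3, 0.3, 0.3]
opening: 0.65
```

```bash
python3 plan.py 591.5 140.7 42 166 5.6 5 10;python3 - <<'E'
from fit import *
p=read_camera("scene"); save(p,"mid.png",(310,180,380,250),8)
E
```

```text
t 17.3 p [591.6 140.7  48.8] rpy [-8.9970e+01  4.0000e-02  1.6594e+02] F [-0.3  0.3  0.3] open 6.18 q [ 0.13  0.67  1.75 -0.    0.72  1.94]
n 2
[[0.01, 0.34, 0.0], [-0.01, -0.03, -0.02], 5.6], [[0.01, 0.34, 0.0], [-0.01, -0.03, -0.02], 5.6],
```

View pics/mid.png

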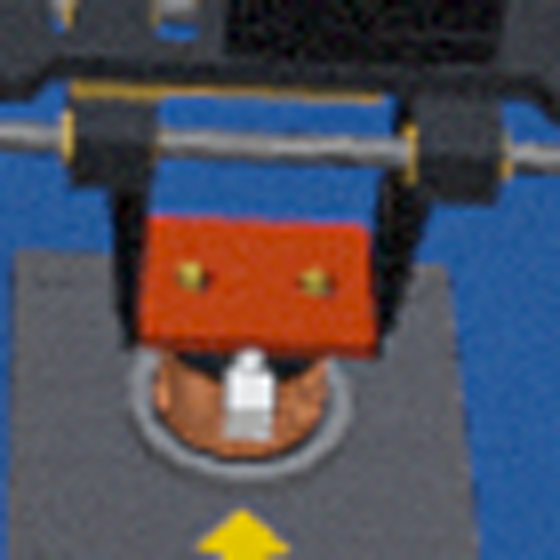

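Both pins are coming up through the holes, about 1 mm off centre toward -y. I'll shift 1 mm and continue down.

apply_moves(increments=[[[0,0.1,0.1],[0,0,0],5.6],[[0,0.3,0],[0,0,0],5.6],[[0,0.2,0],[0,0,0],5.6],[[0,0,0],[0,0,0],5.6],[[0,0,0],[0,0,0],5.6]])

```text
t: 17.98
eef_pos: [591.4, 139.6, 42.4]
tcp_rot: [-1.57, 0.001, 2.896]
ft_force: [0.4, -0.0, -0.0]
opening: 0.642
```

```bash
python3 plan.py 591.5 140.0 41 166 5.6 5 10
```

```text
t 17.98 p [591.4 139.6  42.4] rpy [-8.9980e+01  5.0000e-02  1.6594e+02] F [ 0.4 -0.  -0. ] open 6.11 q [ 0.12  0.68  1.75 -0.    0.71  1.94]
n 1
[[-0.0, 0.14, -0.04], [-0.02, -0.06, -0.05], 5.6],
```

apply_moves(increments=[[[0,0.1,0],[0,0,0],5.6],[[0,0,0],[0,0,0],5.6],[[0,0,0],[0,0,0],5.6],[[0,0,0],[0,0,0],5.6],[[0,0,0],[0,0,0],5.6]])

```text
t: 18.6
eef_pos: [591.4, 139.7, 41.5]
tcp_rot: [-1.57, 0.001, 2.896]
ft_force: [-0.6, -0.7, 0.4]
opening: 0.647
```

apply_moves(increments=[[[0,0,0],[0,0,0],9.5],[[0,0,0],[0,0,0],9.5],[[0,0,0],[0,0,0],9.5],[[0,0,0],[0,0,0],9.5],[[0,0,0],[0,0,0],9.5]])

```text
t: 19.23
eef_pos: [591.5, 139.7, 41.6]
tcp_rot: [-1.571, 0.001, 2.896]
ft_force: [0.4, -0.1, 1.1]
opening: 0.997
```

apply_moves(increments=[[[0,-2.0,0],[0,0,0],9.5],[[0,-4.0,0],[0,0,0],9.5],[[0,-5.0,0],[0,0,0],9.5],[[0,0,4.6],[0,0,0],9.5],[[0,0,4.6],[0,0,0],9.5]])

```text
t: 19.85
eef_pos: [569.0, 50.8, 154.7]
tcp_rot: [-1.57, 0.001, 2.901]
ft_force: [0.5, -0.2, 0.3]
opening: 1.001
```

apply_moves(increments=[[[0,0,4.6],[0,0,0],9.5],[[0,0,4.6],[0,0,0],9.5],[[0,0,4.6],[0,0,0],9.5],[[0,0,0],[0,0,0],9.5],[[0,0,0],[0,0,0],9.5]])

```text
t: 20.48
eef_pos: [534.2, -89.4, 155.7]
tcp_rot: [-1.57, 0.003, 2.898]
ft_force: [0.5, 0.3, -1.2]
opening: 0.999
```

```bash
python3 - <<'E'
from fit import *
np.set_printoptions(precision=2,suppress=True)
P=[read_camera(n) for n in("top","scene")]
a=[cv2.resize(p["img"][c[1]:c[3],c[0]:c[2],::-1],(400,400),interpolation=cv2.INTER_CUBIC) for p,c in zip(P,((200,155,265,220),(305,195,370,260)))]
cv2.imwrite("pics/end.png",np.hstack(a))
m=[hullfill(red(p,proj(p,[591,140.5,58])[0])) for p in P]
print("plate",*fitbox(list(zip(P,m)),[591,140.5,53,-.24],(46,62,6)))
for p in P:
    for th in("tab_tip","plate_mid","coil_mid"):
        for d in nets.mark_of(p,th)[:1]: print(th,toW(p,d["point"]).round(1),round(d["confidence"],2))
print(readout.state()["ft_force"],readout.state()["t"])
E
python3 tab.py top scene
```

```text
plate [590.91 141.21  52.85  -0.23] 55.8125
tab_tip [625.  129.1  51.6] 0.46
plate_mid [588.1 138.7  56.8] 0.6
coil_mid [589.8 138.8  34.5] 0.62
tab_tip [627.3 133.2  54. ] 0.7
plate_mid [ 665.1 -179.2    8.4] 0.9
[0.31 0.9  0.3 ] 20.875
top (np.float64(27.0), array([232.40740741, 177.18518519]), [(np.float64(11.125), np.float64(-14.0)), (np.float64(11.375), np.float64(-11.5)), (np.float64(11.4375), np.float64(-13.0))])
scene (np.float64(22.0), array([341.13636364, 228.77272727]), [(np.float64(32.0625), np.float64(-12.5)), (np.float64(32.125), np.float64(-14.0)), (np.float64(32.1875), np.float64(-13.0))])
```

View pics/end.png

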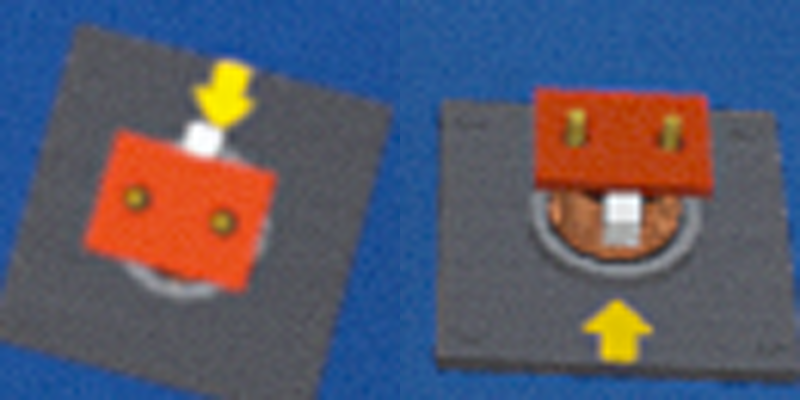

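The plate is flat with both pins through its holes, its underside fitted at z = 52.9 (nominal 53). The tab lines up with the arrow, and the arm is clear.

```bash
python3 -c "
from cell import env; print(env.job_done())"
```

```text
the job is handed in; nothing more can be done
None
```

I turned the coil about 88° clockwise so its tab faces the arrow and let go of it. I then moved the red plate from its block onto the coil's two pins and handed the job in at about 21 s, with no verdict reported.

**Last checks:**
- **Tab:** the fit puts it at −12.5 to −14°, against the cradle's −13.1°.
- **Plate:** it is centred at (590.9, 141.2), about 1 mm from the coil and cradle centre. Its underside is at z = 52.9 mm (53 expected) and both pins show through the holes.
- **Robot:** the arm and gripper were clear of everything. Force readings stayed at noise level while placing the plate and were under 3 N at every check.

**Disagreements and gaps:**
- The trained networks' marks were 2–4 mm off my fits. In the last scene picture their best match for the plate was a turquoise look-alike, so I went by the fits.
- The bystanders were not re-measured at the end; the arm kept well away from them on every move.

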